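# Focus the inspection camera and hold a cast lever level over it

### The job

Focus the upward-looking inspection camera by turning its focus knob until the pointer stands at the one long index mark, and let go of the knob. Then pick up the long offset cast lever (large boss at one end, small eye at the other) from the belt, gripping its arm at the balance point, and hold it level and still with the large boss centred over the camera's lens, the boss's underside about 100 mm above the glass. Finish while holding it there; do not touch the lens and leave the other things where they are.

Things in the scene. Friction and masses are not known exactly. Their poses are not given: they have to be found in the camera images.
- focus_knob (a joint): Angle of the focus knob about its vertical axis, rad, increasing anticlockwise seen from above; travel -1.6 to 1.6. At 0 the pointer (white line on one half of the knob's bar and skirt) points along the camera unit's own +x; at 0.5 it points at the long index mark, which is where it must be set. It starts 0.5 to 1.4 rad clockwise of the mark. Light friction (about 0.06 N m), stays where it is left, no spring.
- knob_grip (a point): Point on the knob's vertical axis, 6 mm below the top of its bar grip. The point turns with the knob: its x axis runs along the bar towards the pointer. The bar is 46 mm long, 12 mm wide and 30 mm high, standing on a round skirt of 64 mm diameter; the skirt's top is 24 mm below this point and the top of the camera housing 32 mm below it.
- index_mark (a point): Middle of the long white index mark (30 x 4 mm, radial) on the dial round the knob, 47 mm from the knob's axis; the dial's other ticks are short (5 mm). Fixed to the camera unit.
- station: Upward-looking inspection camera: a grey box 150 mm (x) by 240 mm (y) by 58 mm high on a 170 x 260 mm foot, fixed. Origin: centre of its underside. The knob's axis is at its y = -60 mm, the lens at its y = +60 mm, both at its x = 0.
- lens: The camera's lens on top of the box: a dark ring of 80 mm diameter and 6 mm high round a glass disc of 58 mm diameter. Origin: on the lens axis, on the box's top. Not to be touched.
- lens_center (a point): Centre of the upper face of the lens glass, 66 mm above the table.
- conveyor: Stopped belt conveyor, fixed, 600 mm long (its x) by 284 mm wide over the frame, with a motor on its -y side; belt surface 70 mm above the table. Origin: at table height, under its centre.
- lever: The offset cast lever, bare aluminium, about 0.4 kg, 216 mm long, lying flat on the belt. Origin: level with its underside, right below the balance point; x along the arm towards the small eye, z up. Large boss: 48 mm diameter, 36 mm high, axis at x = -52 mm. Straight arm: 18 mm wide, 20 mm high, from 8 to 28 mm above the underside. Small eye: 24 mm diameter, 36 mm high, axis at x = +128 mm.
- lever_balance (a point): The lever's balance point (centre of mass), in the middle of the arm's section, 18 mm above the underside, 52 mm from the boss axis towards the eye. Its axes are the lever's.
- lever_boss (a point): Centre of the underside of the lever's large boss, on the boss axis. Its axes are the lever's.
- link: Bystander on the belt: a short symmetrical link, two equal 36 mm eyes 90 mm apart, 126 mm long, 30 mm high. Origin: centre of its underside, x along it.
- flange: Bystander towards the belt's far end: a stepped aluminium flange, 56 mm diameter, 32 mm high. Origin: centre of its underside.
- bearing: Bystander on the table: a steel ring, 52 mm diameter, 15 mm high. Origin: centre of its underside.
- gauge_block: Bystander on the table: a steel block 60 x 35 x 30 mm. Origin: centre of its underside.
- mug: Bystander: a white mug, 80 mm diameter, 90 mm high. Origin: centre of its underside.
- driver: Bystander: a screwdriver lying on the table.
- screw_jar: Bystander: a small jar, 60 mm diameter, 70 mm high. Origin: centre of its underside.
Not all that is in view belongs to the job. Leave any green look-alike of the lever alone.

How it is judged:
By the outcome, as a careful person would: the job done as asked, in the order asked, and still so for the second after the job is handed in, while the arm keeps its last pose, push and grip.
It also fails if it takes over 46 s, if anything falls off the work surface, if the arm or the gripper's body presses on something with over 40 N, if the wrist force passes 120 N, or if a joint passes its speed limit or range.

### The arm

A 6-joint arm with a two-finger parallel gripper is mounted at the origin on the work surface. World frame = base frame: x ahead of the robot, y to its left, z up, the work surface at z = 0. Lengths are in m, angles in rad, forces in N, time in s.
With the tool pointing down it reaches from about 0.35 to 0.975 m from the base axis. Payload 4.9 kg.
Tool frame: the origin (TCP) lies on the centre line of the jaws, within the pads' length; the fingertips stand 17 mm ahead of it and the grasp point (between the pads) lies 2 mm behind it; z points along the fingers, x is the direction in which the jaws open and shut, and the axes are right-handed (so a half turn about z gives the same grasp; the last joint's range is limited). The gripper opens to 85 mm and grips with 20 to 120 N. Pads are 22 mm wide; open, the fingers measure 114 mm over their backs; the gripper's body (76 mm by 85 mm) begins 54 mm behind the grasp point. The pads swing forward as they close: fully open they stand 13 mm farther back than shut.
Start: joints at [1.228, 0.053, 1.613, -0, 1.476, -0.119], TCP at [0.139, 0.609, 0.248] pointing down, gripper open.
Joint ranges: [-3.01, 3.01], [-1.01, 2.22], [0.06, 2.58], [-1.02, 4.17], [0.09, 2.62], [-3.14, 3.14]. Speed limits (rad/s): [2.57, 2.57, 3.14, 3.14, 3.14, 3.14].

### API

Orientations are given as a unit quaternion [x, y, z, w].
In Python, from cell import robot gives the robot as it stands. The module is installed in compiled form; this text tells all that it offers.
- The arm moves only by the tool servo_tool, never from a script. Its argument "rows" is a list of rows, each a list of 2 entries, a list of its own where there are three numbers: the shift along the tool's x, y, z in m, then the turn, a rotation vector about the tool's x, y, z in rad. A call has 1 to 12 rows; each row is the pose to reach, as a shift and turn from the pose measured when the call began, along the tool's axes at that moment; what a row does not reach only later rows make up. A row lasts 1/8 s, in which the tool goes at most 62.5 mm and 10.7 degrees, less where a joint would pass 70% of its speed; a pose out of reach is approached as far as the arm can. A call with a gripper value outside its range is refused whole. "claw" is the opening, from 0 (shut) to 1 (fully open), set as the call begins (left out, the last holds). The fingers move at their own pace and stop on an object; "squeeze" is the grip in N (left out, the last holds). Time passes only in rows, so rows that repeat a pose let the fingers close. It gives the time, the measured TCP pose, the force and the opening at its end, in the units of the state.
- robot.sense(): the state, without advancing time (a new reading comes with each control period).
- robot.grab_frame(name): name is "scene" or "side" or "wrist"; returns the picture (420x560x3 uint8, red, green, blue); there is no depth.
- robot.camera_info(name): a dict with "fx", "fy", "cx", "cy" (pixels), "dist" ([k1, k2, p1, p2, k3] as OpenCV has them; the pictures are not rectified), "rvec" (rotation vector, rad) and "tvec" (3), from world to camera coordinates, as OpenCV has them. Camera axes: x right, y down, z forward; pixel columns grow to the right and rows downward; lengths in m; the calibration is good to about 2 mm. A picture is of the moment at which its call begins: read the wrist's pose just before it. camera_info takes no time and is no camera call; for the wrist camera it gives the pose at the moment of the call.
- robot.hand_in(): hands the job in, once; it reports no verdict.
Trained networks look in the newest picture that a camera, given by its name, has taken for a name from the list of things; names that differ only in an ending like _2 or _b are one class to them, and where a whole thing is asked for, a point or a joint stands for the part that bears it (a point fixed in the world has none). Each returns a list of dicts, best first, with "conf" (0 to 1); they miss things now and then, are a little off and sometimes report something else, mostly with a low value. They report only what shows in the picture. A call takes as long as a camera call. They do not tell look-alikes from the thing itself.
- robot.look_for(camera, label): "uv" ([column, row] in pixels, amid what is visible of it).
- robot.masks_of(camera, label): "pixels" (420x560 bool, what is visible of it) and "uv" ([column, row] in pixels, amid what is visible of it).
The state is a dict: "t": time; "qpos": joint angles; "qd": joint speeds; "effort": joint torques, N m; "eef_pos": TCP position; "eef_rot": TCP orientation; "force": force on the tool from outside, world axes, zero at the start; "ft_torque": the same for the moment, N m; "grip_width": finger opening in m.
Only numpy, scipy, OpenCV 4.12 (cv2) and the standard library are available. Lean on these libraries where they do the work, as an engineer would, in place of code of your own. Each camera call takes 0.05 s, during which the arm holds its last target.

## Working session

There is one attempt and no reset: what is moved stays moved. The work goes in short steps, Python scripts to look and compute and a tool call to move; the robot and the scene stay as the last step left them, time stands still between calls to the robot, and variables do not carry over. Pictures are saved under pics/ and viewed, and the job is handed in when it is done.

Besides the shell and the picture viewer there is one more tool, called after ">>>" by a JSON object that holds its "name" and its "arguments", one argument or row to a line. servo_tool: Moves the arm, as the interface text tells. Its arguments: {"type":"object","properties":{"rows":{"type":"array","items":{"type":"array"}},"claw":{"type":"number"},"squeeze":{"type":"number"}},"required":["rows"]}

```bash
mkdir -p pics; ls; cat > h.py <<'E'
import numpy as np, cv2
from cell import robot
def save(n,name):
    im=robot.grab_frame(n); cv2.imwrite(f'pics/{name}.png',im[:,:,::-1]); return im
def cam(n):
    c=robot.camera_info(n); K=np.array([[c['fx'],0,c['cx']],[0,c['fy'],c['cy']],[0,0,1]]); R=cv2.Rodrigues(np.array(c['rvec'],float))[0]
    return K,np.array(c['dist'],float),R,np.array(c['tvec'],float)
def ray(cm,uv):
    K,d,R,t=cm; p=cv2.undistortPoints(np.array([[uv]],float),K,d)[0,0]
    return -R.T@t, R.T@np.array([p[0],p[1],1])
def onz(cm,uv,z):
    o,d=ray(cm,uv); return o+d*(z-o[2])/d[2]
def proj(cm,P):
    K,d,R,t=cm; return cv2.projectPoints(np.array(P,float).reshape(-1,3),cv2.Rodrigues(R)[0],t,K,d)[0][:,0]
E
python3 - <<'E'
from h import *
print(robot.sense())
for n in ['scene','side','wrist']: save(n,n+'0'); c=cam(n); print(n,c[0][0,0],-c[2].T@c[3],c[2][2])
E
```

```text
pics
{'t': 0.0, 'qpos': array([ 1.22801949e+00,  5.33793840e-02,  1.61432928e+00,  3.01204416e-07,
        1.47597844e+00, -1.18992294e-01]), 'qd': array([ 0.00131268,  0.00186103, -0.00029794, -0.00030122, -0.00025499,
       -0.00070034]), 'effort': array([-3.46499975e-03, -3.93684018e+01, -3.70174885e+01, -2.84876332e-04,
        7.03864556e-03,  6.61520076e-06]), 'eef_pos': array([0.13849357, 0.60885019, 0.24702794]), 'eef_rot': array([ 7.81639324e-01,  6.23729806e-01, -8.90383172e-04,  5.51267116e-04]), 'force': array([ 1.12806246, -0.53806253,  0.20595482]), 'ft_torque': array([-0.0357274 ,  0.00713998,  0.01519235]), 'grip_width': 0.08514210011074966}
scene 466.5912923600581 [1.28806074 0.30176356 0.86539492] [-0.66114505 -0.22061117 -0.71708991]
side 398.43993742161615 [0.34063357 0.61722724 0.6694584 ] [ 0.26949531 -0.66628565 -0.69529542]
wrist 316.70684232278904 [0.05728286 0.62704241 0.37396257] [ 0.31881381 -0.07426503 -0.94490341]
```

View pics/scene0.png

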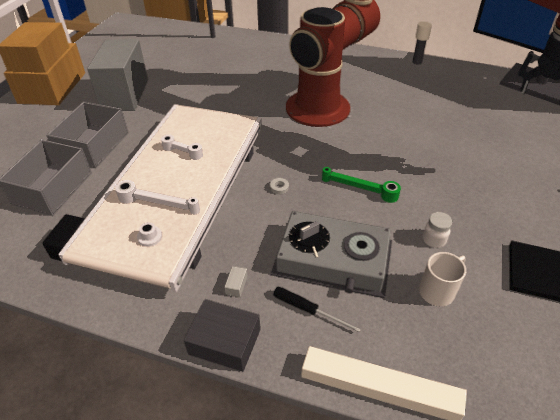

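View pics/side0.png

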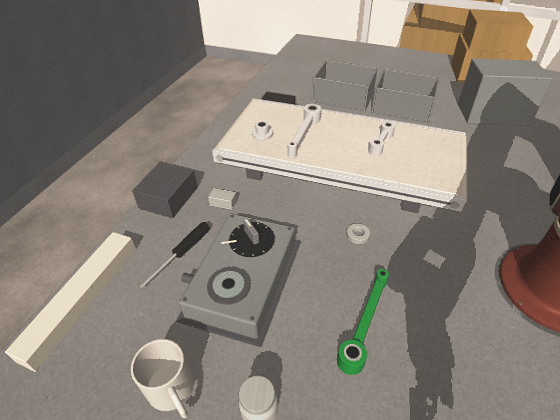

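View pics/wrist0.png

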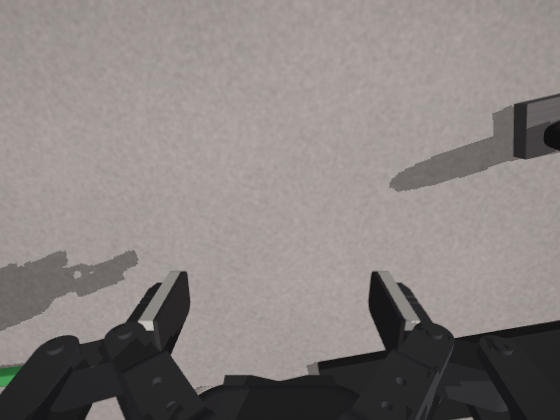

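```bash
cat > m1.py <<'E'
from h import *
S={}
for n in ['scene','side']:
    cm=cam(n); im=save(n,n+'1')
    for lab,z in [('lever',.088),('station',.058),('lens',.064),('focus_knob',.08),('link',.085),('flange',.086),('index_mark',.058)]:
        try: r=robot.masks_of(n,lab)
        except Exception as e: print(lab,e); continue
        for q in r[:3]:
            print(n,lab,round(q['conf'],2),np.round(q['uv']),onz(cm,q['uv'],z).round(4), q['pixels'].sum())
im=cv2.imread('pics/scene1.png'); a=cv2.resize(im[195:305,260:410],None,fx=5,fy=5,interpolation=cv2.INTER_CUBIC); cv2.imwrite('pics/s_st.png',a)
im=cv2.imread('pics/side1.png'); a=cv2.resize(im[200:340,170:310],None,fx=4.2,fy=4.2,interpolation=cv2.INTER_CUBIC); cv2.imwrite('pics/d_st.png',a)
im=cv2.imread('pics/scene1.png'); a=cv2.resize(im[120:260,90:230],None,fx=4.2,fy=4.2,interpolation=cv2.INTER_CUBIC); cv2.imwrite('pics/s_lev.png',a)
E
python3 m1.py
```

```text
scene lever 0.76 [367. 183.] [0.4183 0.2315 0.088 ] 968
scene lever 0.7 [152. 196.] [ 0.6207 -0.2524  0.088 ] 1111
scene station 0.98 [334. 255.] [0.6386 0.2047 0.058 ] 7644
scene lens 0.85 [359. 247.] [0.6042 0.2533 0.064 ] 806
scene focus_knob 0.76 [309. 231.] [0.6077 0.1384 0.08  ] 545
scene link 0.8 [182. 142.] [ 0.4057 -0.2806  0.085 ] 465
scene flange 0.93 [149. 233.] [ 0.7274 -0.2018  0.086 ] 517
scene index_mark 0.66 [276. 190.] [0.4789 0.0166 0.058 ] 259
scene index_mark 0.57 [332. 255.] [0.6418 0.202  0.058 ] 7445
side lever 0.7 [364. 345.] [0.3356 0.3018 0.088 ] 1668
side lever 0.62 [304. 126.] [ 0.6253 -0.2523  0.088 ] 678
side lever 0.27 [258. 400.] [0.4565 0.4365 0.088 ] 1545
side station 0.84 [244. 278.] [0.5761 0.2326 0.058 ] 10485
side lens 0.91 [230. 288.] [0.5885 0.265  0.064 ] 1334
side focus_knob 0.93 [250. 238.] [0.5964 0.1552 0.08  ] 678
side link 0.64 [380. 140.] [ 0.4226 -0.2637  0.085 ] 457
side link 0.55 [307. 123.] [ 0.6231 -0.2719  0.085 ] 606
side flange 0.67 [264. 132.] [ 0.7141 -0.1917  0.086 ] 300
side flange 0.34 [356. 229.] [0.4052 0.0649 0.086 ] 406
side index_mark 0.73 [242. 283.] [0.5747 0.2442 0.058 ] 10534
```

View pics/s_st.png

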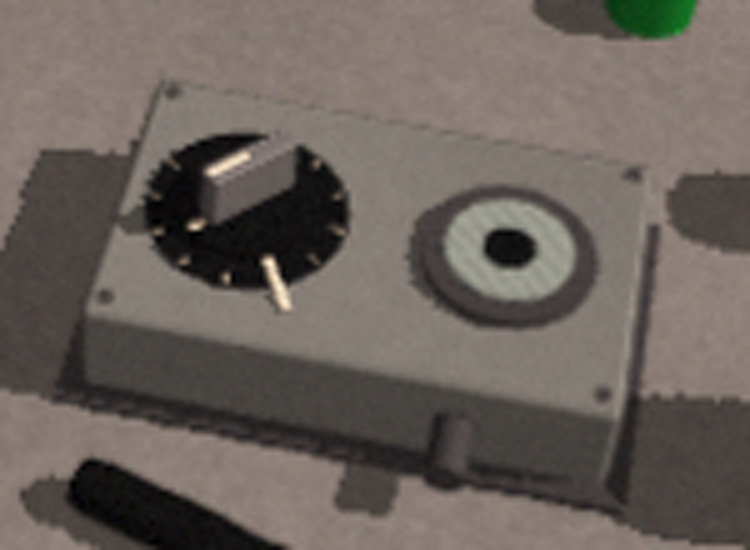

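View pics/d_st.png

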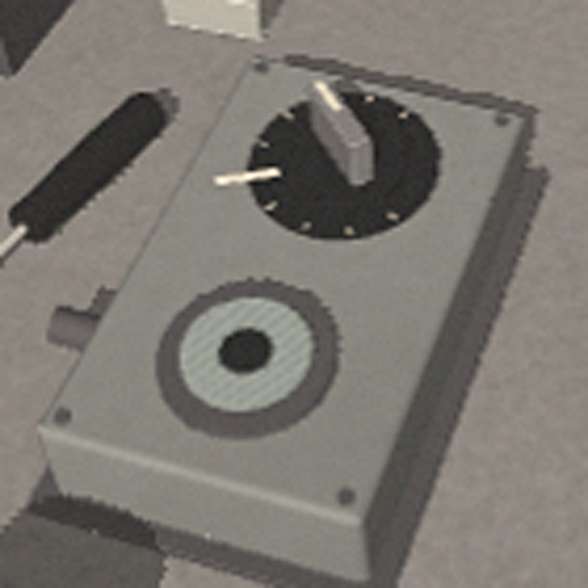

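View pics/s_lev.png

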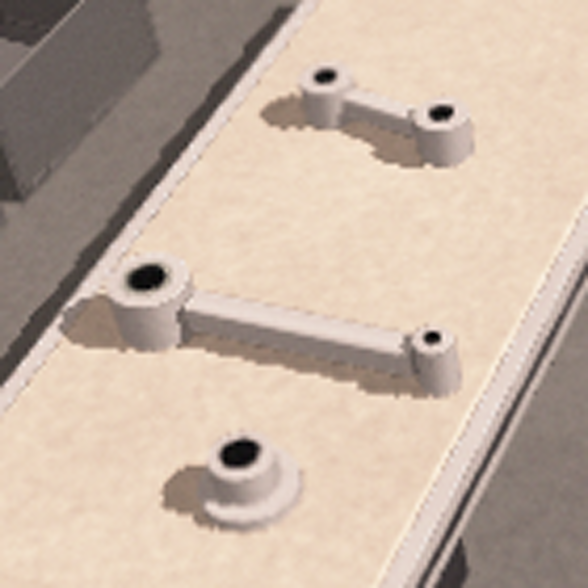

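```bash
cat > m2.py <<'E'
from h import *
from scipy.optimize import least_squares
c={'scene':cam('scene'),'side':cam('side')}
def f(x,y,s,ox,oy): return np.array([(x+.5)/s-.5+ox,(y+.5)/s-.5+oy])
a=lambda x,y:f(x,y,5,260,195); b=lambda x,y:f(x,y,4.2,170,200); L=lambda x,y:f(x,y,4.2,90,120)
m=lambda r:[r*np.cos(.5),-.06+r*np.sin(.5),.0585]
obs=[('scene',a(510,247),[0,.06,.066]),('scene',a(267,257),m(.032)),('scene',a(287,310),m(.062)),
('scene',a(163,82),[-.075,-.12,.058]),('scene',a(648,165),[-.075,.12,.058]),('scene',a(612,415),[.075,.12,.058]),('scene',a(85,318),[.075,-.12,.058]),
('side',b(246,352),[0,.06,.066]),('side',b(280,172),m(.032)),('side',b(215,181),m(.062)),
('side',b(250,60),[.075,-.12,.058]),('side',b(534,115),[-.075,-.12,.058]),('side',b(362,522),[-.075,.12,.058]),('side',b(42,433),[.075,.12,.058])]
def W(p,l): 
    ca,sa=np.cos(p[2]),np.sin(p[2]); return np.array([p[0]+ca*l[0]-sa*l[1],p[1]+sa*l[0]+ca*l[1],l[2]])
for sel in [('scene','side'),('scene',),('side',)]:
    o=[q for q in obs if q[0] in sel]
    fun=lambda p:np.concatenate([(proj(c[n],W(p,l))[0]-uv) for n,uv,l in o])
    r=least_squares(fun,[.62,.2,0],loss='soft_l1'); print(sel,r.x.round(4)); print(fun(r.x).reshape(-1,2).round(1).tolist())
    if len(sel)==2: p=r.x
np.save('st.npy',p)
print('knob',W(p,[0,-.06,.09]),'lens',W(p,[0,.06,.066]),'mark',W(p,[.0412,-.0375,.058]))
# bar top: pointer end/other end
for n,P,Q in [('scene',[(203,180),(214,186)],[(275,132),(296,147)]),('side',[(308,88),(332,82)],[(347,150),(371,141)])]:
    ff=a if n=='scene' else b
    A=[onz(c[n],ff(*x),.096) for x in P+Q]; A=np.array(A)
    pe,oe=A[:2].mean(0),A[2:].mean(0); d=pe-oe
    print(n,'ends',pe.round(4),oe.round(4),'len',np.linalg.norm(d),'ctr',((pe+oe)/2).round(4),'knob',np.arctan2(d[1],d[0])-p[2])
# lever
h=.07+.036
bo,ey=onz(c['scene'],L(147,277),h),onz(c['scene'],L(432,338),h)
print('lever',bo,ey,np.linalg.norm(bo-ey))
E
python3 m2.py
python3 - <<'E'
import cv2
im=cv2.imread('pics/side1.png'); cv2.imwrite('pics/d_lev.png',cv2.resize(im[90:170,240:340],None,fx=7,fy=7,interpolation=cv2.INTER_CUBIC))
E
```

```text
('scene', 'side') [0.599  0.1979 0.0662]
[[0.4, -0.5], [0.5, 0.4], [0.5, -0.1], [-0.7, -2.1], [2.1, -1.0], [2.9, -0.2], [-0.9, -2.1], [0.1, -0.7], [-0.3, 0.2], [0.5, 0.4], [0.0, -2.5], [-1.8, -1.3], [-0.0, 0.1], [-2.4, -1.1]]
('scene',) [0.6012 0.1972 0.0701]
[[-0.1, 0.0], [-0.1, 1.1], [-0.0, 0.6], [-1.4, -1.5], [1.6, -0.6], [2.6, 0.3], [-1.5, -1.3]]
('side',) [0.5979 0.1989 0.0663]
[[0.5, -0.1], [0.0, 0.7], [0.8, 0.9], [0.3, -2.1], [-1.5, -0.8], [0.4, 0.7], [-2.1, -0.5]]
knob [0.60301662 0.13805336 0.09      ] lens [0.59507868 0.25779053 0.066     ] mark [0.64263802 0.16322944 0.058     ]
scene ends [0.6269 0.1249 0.096 ] [0.5914 0.1504 0.096 ] len 0.0437322798797565 ctr [0.6091 0.1377 0.096 ] knob -0.6882383467323546
side ends [0.6183 0.1263 0.096 ] [0.5849 0.1554 0.096 ] len 0.04428816198784175 ctr [0.6016 0.1408 0.096 ] knob -0.7829279912650018
lever [ 0.62479104 -0.32158977  0.106     ] [ 0.62006184 -0.1414161   0.106     ] 0.18023572649638628
```

View pics/d_lev.png

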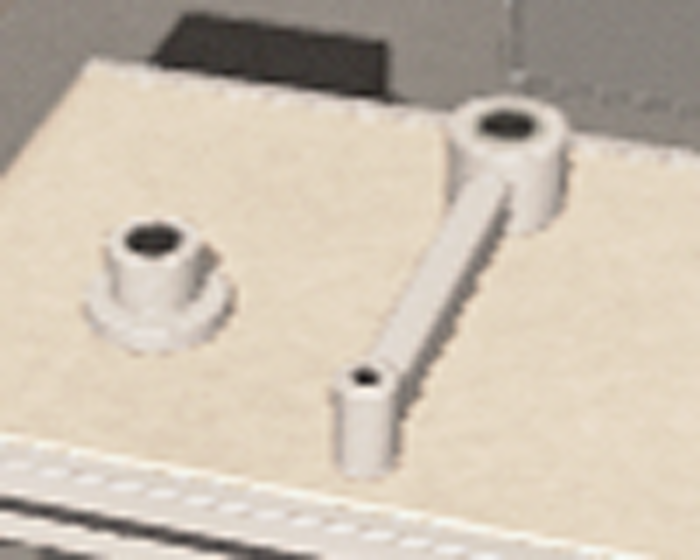

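```bash
cat >> h.py <<'E'
from scipy.spatial.transform import Rotation as Ro
def down(psi):
    x=[np.cos(psi),np.sin(psi),0]; z=[0,0,-1]; return Ro.from_matrix(np.stack([x,np.cross(z,x),z],1))
def go(pos,psi,s=None):
    s=s or robot.sense(); r=Ro.from_quat(s['eef_rot']); sh=r.inv().apply(np.array(pos)-s['eef_pos']); rv=(r.inv()*down(psi)).as_rotvec()
    print('t',round(s['t'],2),'pos',s['eef_pos'].round(4),'F',s['force'].round(1),'w',round(s['grip_width'],4),'q',s['qpos'].round(2)); print('shift',sh.round(4).tolist(),'rv',rv.round(4).tolist())
E
python3 -c "
from h import *
go([.603,.138,.24],.9)"
```

```text
t 0.95 pos [0.1387 0.6094 0.2483] F [ 0.  -0.6 -0.2] w 0.0853 q [ 1.23  0.05  1.61  0.    1.48 -0.12]
shift [-0.3566, 0.5573, 0.0083] rv [-0.0, -0.0, 0.447]
```

>>> {"name": "servo_tool", "arguments": {
  "rows": [
    [[-0.03,0.046,0.001],[0,0,0.04]],
    [[-0.06,0.093,0.002],[0,0,0.08]],
    [[-0.09,0.14,0.003],[0,0,0.12]],
    [[-0.12,0.186,0.003],[0,0,0.16]],
    [[-0.15,0.232,0.004],[0,0,0.2]],
    [[-0.18,0.279,0.004],[0,0,0.24]],
    [[-0.21,0.326,0.005],[0,0,0.28]],
    [[-0.24,0.372,0.006],[0,0,0.32]],
    [[-0.27,0.42,0.007],[0,0,0.36]],
    [[-0.3,0.467,0.008],[0,0,0.4]],
    [[-0.33,0.514,0.008],[0,0,0.447]],
    [[-0.357,0.557,0.008],[0,0,0.447]]
  ]
}}

```text
t: 2.45
eef_pos: [0.6038, 0.136, 0.2405]
eef_rot: [0.901, 0.435, 0.0, 0.0]
force: [1.0, 0.1, -0.8]
grip_width: 0.085
```

>>> {"name": "servo_tool", "arguments": {
  "rows": [
    [[0,0,0],[0,0,0]],
    [[0,0,0],[0,0,0]]
  ]
}}

```text
t: 2.7
eef_pos: [0.6035, 0.1362, 0.2402]
eef_rot: [0.901, 0.434, -0.0, -0.0]
force: [0.5, 0.3, 0.2]
grip_width: 0.085
```

```bash
python3 - <<'E'
from h import *
go([.603,.138,.24],.9)
cm=cam('wrist'); save('wrist','w1')
import pickle; pickle.dump(cm,open('w1.pkl','wb'))
print(proj(cm,[[.603,.138,.096],[.595,.258,.066]]))
E
```

```text
t 2.7 pos [0.6035 0.1362 0.2402] F [0.5 0.3 0.2] w 0.085 q [ 0.1   0.04  1.64  0.    1.46 -0.8 ]
shift [0.0011, -0.0016, 0.0002] rv [-0.0006, -0.0002, -0.0012]
[[279.99784688 194.76476047]
 [379.22472551  98.58344666]]
```

View pics/w1.png

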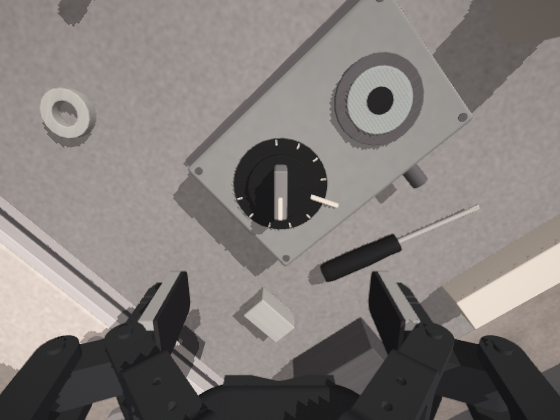

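```bash
python3 -c "
import cv2
im=cv2.imread('pics/w1.png'); cv2.imwrite('pics/w1k.png',cv2.resize(im[130:240,225:350],None,fx=5,fy=5,interpolation=cv2.INTER_CUBIC))"
```

```text
(no output)
```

View pics/w1k.png

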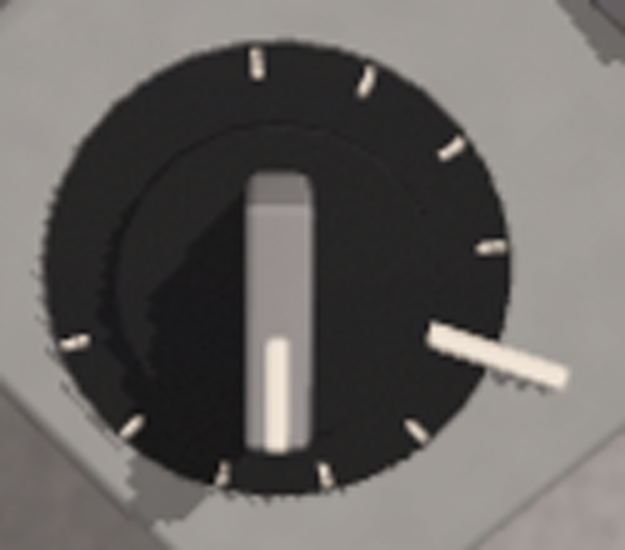

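```bash
python3 - <<'E'
from h import *; import pickle
cm=pickle.load(open('w1.pkl','rb')); f=lambda x,y:((x+.5)/5-.5+225,(y+.5)/5-.5+130)
a,b=onz(cm,f(280,205),.096),onz(cm,f(276,452),.096); print(a,b,np.linalg.norm(a-b),(a+b)/2,np.arctan2(*(b-a)[1::-1]))
a,b=onz(cm,f(430,332),.0585),onz(cm,f(567,379),.0585); print(a,b,np.linalg.norm(a-b),np.arctan2(*(b-a)[1::-1]))
c=onz(cm,f(278,268),.058);print('dial',c, np.arctan2(*(( a+b)/2-c)[1::-1]),np.linalg.norm((a+b)/2-c)); print('lens',onz(cm,(380,99.5),.066))
E
```

```text
[0.58614349 0.15203105 0.096     ] [0.62181557 0.12285244 0.096     ] 0.0460856661372227 [0.60397953 0.13744174 0.096     ] -0.685601354766801
[0.63231843 0.15465089 0.0585    ] [0.65793657 0.17066363 0.0585    ] 0.03021087678700235 0.5586385204777616
dial [0.60266424 0.13869654 0.058     ] 0.51373270916666 0.04875955987367309
lens [0.59609173 0.25812419 0.066     ]
```

```bash
python3 -c "
from h import *
go([.6035,.138,.092],.885)"
```

```text
t 2.75 pos [0.6032 0.1367 0.2403] F [-0.2 -0.1 -1. ] w 0.0856 q [ 0.1   0.04  1.64  0.    1.46 -0.8 ]
shift [0.0011, -0.0005, 0.1483] rv [-0.0005, -0.0003, 0.0147]
```

>>> {"name": "servo_tool", "arguments": {
  "rows": [
    [[0.001,0,0.03],[0,0,0.015]],
    [[0.001,0,0.06],[0,0,0.015]],
    [[0.001,0,0.09],[0,0,0.015]],
    [[0.001,0,0.115],[0,0,0.015]],
    [[0.001,0,0.135],[0,0,0.015]],
    [[0.001,0,0.148],[0,0,0.015]],
    [[0.001,0,0.148],[0,0,0.015]],
    [[0.001,0,0.148],[0,0,0.015]]
  ]
}}

```text
t: 3.75
eef_pos: [0.6046, 0.1377, 0.0934]
eef_rot: [0.904, 0.428, 0.001, 0.0]
force: [0.1, 0.1, -0.2]
grip_width: 0.0851
```

>>> {"name": "servo_tool", "arguments": {
  "rows": [
    [[0,0,0],[0,0,0]],
    [[0,0,0],[0,0,0]],
    [[0,0,0],[0,0,0]],
    [[0,0,0],[0,0,0]],
    [[0,0,0],[0,0,0]],
    [[0,0,0],[0,0,0]]
  ],
  "claw": 0,
  "squeeze": 30
}}

```text
t: 4.5
eef_pos: [0.6043, 0.1373, 0.0937]
eef_rot: [0.904, 0.428, 0.0, 0.0]
force: [-3.4, -2.2, 4.2]
grip_width: 0.0111
```

```bash
python3 -c "
from h import *
go([.6035,.138,.092],2.13); save('wrist','w2')"
```

```text
t 4.5 pos [0.6043 0.1373 0.0937] F [-3.4 -2.2  4.2] w 0.0111 q [ 0.1   0.18  1.75 -0.    1.22 -0.78]
shift [0.0, -0.001, 0.0017] rv [0.0008, 0.0002, -1.245]
```

View pics/w2.png

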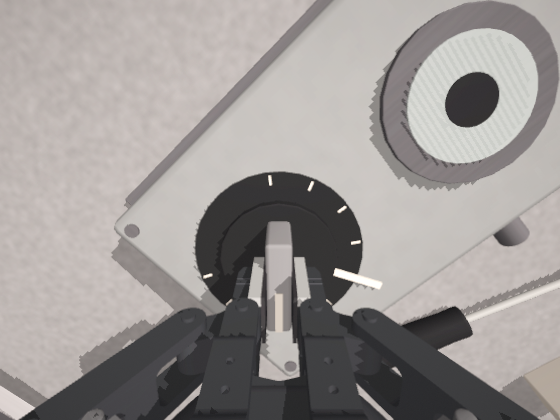

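>>> {"name": "servo_tool", "arguments": {
  "rows": [
    [[0,0,0],[0,0,-0.1]],
    [[0,0,0],[0,0,-0.21]],
    [[0,0,0],[0,0,-0.32]],
    [[0,0,0],[0,0,-0.43]],
    [[0,0,0],[0,0,-0.54]],
    [[0,0,0],[0,0,-0.65]],
    [[0,0,0],[0,0,-0.76]],
    [[0,0,0],[0,0,-0.87]],
    [[0,0,0],[0,0,-0.98]],
    [[0,0,0],[0,0,-1.09]],
    [[0,0,0],[0,0,-1.18]],
    [[0,0,0],[0,0,-1.245]]
  ]
}}

```text
t: 6.05
eef_pos: [0.6043, 0.1393, 0.0937]
eef_rot: [0.484, 0.875, 0.002, -0.0]
force: [-1.0, 4.3, 2.1]
grip_width: 0.011
```

>>> {"name": "servo_tool", "arguments": {
  "rows": [
    [[0,0,0],[0,0,0]],
    [[0,0,0],[0,0,0]]
  ]
}}

```text
t: 6.3
eef_pos: [0.6043, 0.1394, 0.0936]
eef_rot: [0.484, 0.875, 0.002, -0.0]
force: [-1.9, -0.4, 1.5]
grip_width: 0.0115
```

```bash
python3 -c "
from h import *
go([.6035,.138,.092],2.13); save('wrist','w3'); save('side','d3')
im=cv2.imread('pics/w3.png'); cv2.imwrite('pics/w3k.png',cv2.resize(im[130:370,180:400],None,fx=2.5,fy=2.5,interpolation=cv2.INTER_CUBIC))"
```

```text
t 6.3 pos [0.6043 0.1394 0.0936] F [-1.9 -0.4  1.5] w 0.0115 q [ 0.11  0.18  1.75  0.    1.21 -2.03]
shift [-0.0008, -0.0014, 0.0016] rv [0.0033, -0.0029, 0.001]
```

View pics/w3k.png

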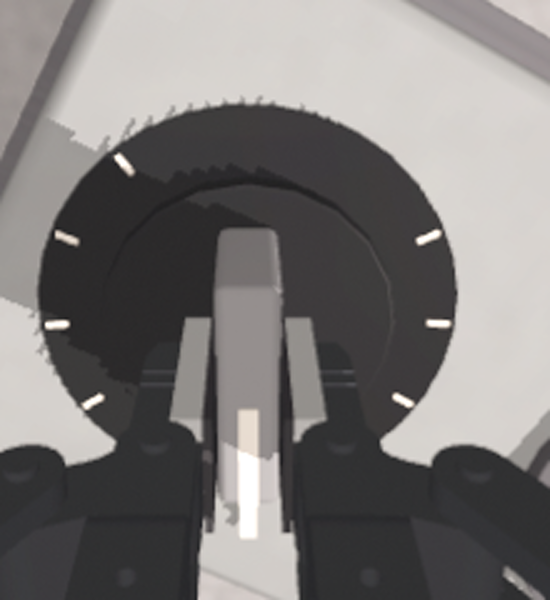

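>>> {"name": "servo_tool", "arguments": {
  "rows": [
    [[0,0,0],[0,0,0]],
    [[0,0,0],[0,0,0]],
    [[0,0,0],[0,0,0]],
    [[0,0,0],[0,0,0]],
    [[0,0,-0.03],[0,0,0]],
    [[0,0,-0.07],[0,0,0]],
    [[0,0,-0.11],[0,0,0]],
    [[0,0,-0.147],[0,0,0]],
    [[0,0,-0.147],[0,0,0]],
    [[0,0,-0.147],[0,0,0]]
  ],
  "claw": 1
}}

```text
t: 7.65
eef_pos: [0.6038, 0.1387, 0.2397]
eef_rot: [0.484, 0.875, 0.002, -0.001]
force: [0.4, 0.8, -0.2]
grip_width: 0.0852
```

```bash
python3 -c "
from h import *; import pickle
go([.6035,.138,.24],2.13); pickle.dump(cam('wrist'),open('w4.pkl','wb')); save('wrist','w4'); save('scene','s4')
im=cv2.imread('pics/w4.png'); cv2.imwrite('pics/w4k.png',cv2.resize(im[130:260,215:345],None,fx=4.5,fy=4.5,interpolation=cv2.INTER_CUBIC))"
```

```text
t 7.65 pos [0.6038 0.1387 0.2397] F [ 0.4  0.8 -0.2] w 0.0852 q [ 0.1   0.04  1.64  0.    1.46 -2.03]
shift [-0.0004, -0.0006, -0.0003] rv [0.0024, -0.0036, 0.001]
```

View pics/w4k.png

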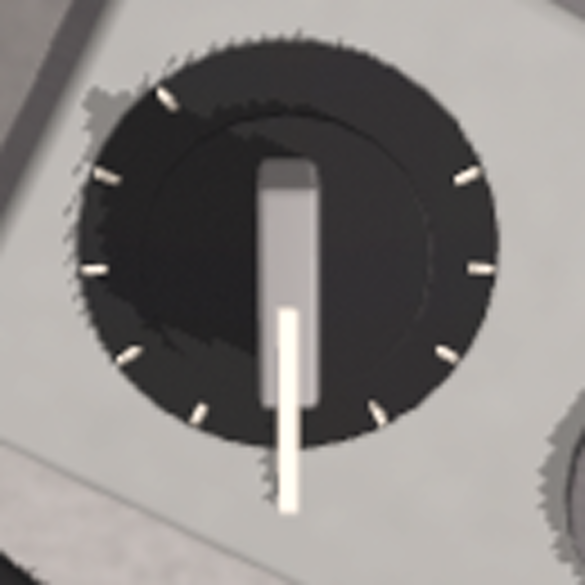

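```bash
python3 -c "
from h import *
go([.6234,-.2696,.24],.026)"
```

```text
t 7.75 pos [0.6032 0.1386 0.2384] F [ 0.3  0.7 -0.3] w 0.0852 q [ 0.1   0.05  1.64  0.    1.46 -2.03]
shift [-0.3566, -0.1998, -0.0033] rv [-0.0047, -0.0032, 2.105]
```

>>> {"name": "servo_tool", "arguments": {
  "rows": [
    [[-0.03,-0.017,-0.003],[0,0,0.175]],
    [[-0.06,-0.034,-0.003],[0,0,0.35]],
    [[-0.09,-0.05,-0.003],[0,0,0.525]],
    [[-0.12,-0.067,-0.003],[0,0,0.7]],
    [[-0.15,-0.084,-0.003],[0,0,0.875]],
    [[-0.18,-0.1,-0.003],[0,0,1.05]],
    [[-0.21,-0.117,-0.003],[0,0,1.225]],
    [[-0.24,-0.134,-0.003],[0,0,1.4]],
    [[-0.27,-0.15,-0.003],[0,0,1.575]],
    [[-0.3,-0.168,-0.003],[0,0,1.75]],
    [[-0.33,-0.185,-0.003],[0,0,1.93]],
    [[-0.357,-0.2,-0.003],[-0.005,-0.003,2.105]]
  ]
}}

```text
t: 9.25
eef_pos: [0.6227, -0.271, 0.2374]
eef_rot: [1.0, 0.01, -0.001, -0.001]
force: [0.7, 0.3, -0.6]
grip_width: 0.0855
```

>>> {"name": "servo_tool", "arguments": {
  "rows": [
    [[0,0,0],[0,0,0]],
    [[0,0,0],[0,0,0]]
  ]
}}

```text
t: 9.5
eef_pos: [0.6222, -0.2703, 0.2355]
eef_rot: [1.0, 0.011, -0.002, -0.002]
force: [-0.3, 0.5, 0.0]
grip_width: 0.0855
```

```bash
python3 - <<'E'
from h import *; import pickle
go([.6234,-.2696,.092],.026); cm=cam('wrist');pickle.dump(cm,open('w5.pkl','wb')); save('wrist','w5')
print(proj(cm,[[.6248,-.3216,.106],[.62,-.1414,.106],[.6234,-.2696,.098]]))
E
```

```text
t 9.5 pos [ 0.6222 -0.2703  0.2355] F [-0.3  0.5  0. ] w 0.0855 q [-0.52  0.19  1.49  0.    1.47 -0.54]
shift [0.002, -0.0001, 0.1435] rv [-0.0036, 0.0049, -0.0047]
[[279.94312327 256.58074885]
 [279.03344215  31.47726741]
 [279.72530443 198.96634302]]
```

View pics/w5.png

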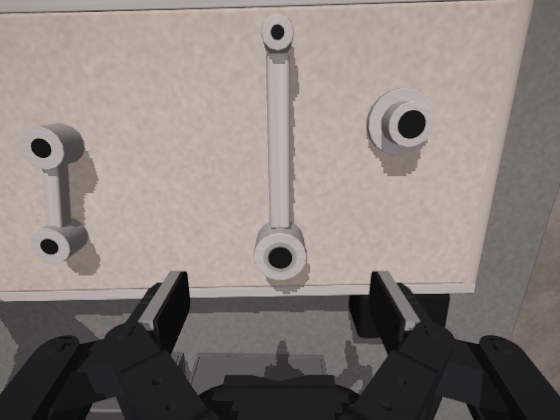

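>>> {"name": "servo_tool", "arguments": {
  "rows": [
    [[0.001,0.0,0.03],[-0.002,0.003,-0.003]],
    [[0.001,0.001,0.06],[-0.004,0.005,-0.003]],
    [[0.001,0.001,0.09],[-0.004,0.005,-0.003]],
    [[0.001,0.001,0.115],[-0.004,0.005,-0.003]],
    [[0.001,0.001,0.133],[-0.004,0.005,-0.003]],
    [[0.001,0.001,0.1435],[-0.004,0.005,-0.003]],
    [[0.001,0.001,0.1435],[-0.004,0.005,-0.003]],
    [[0.001,0.001,0.1435],[-0.004,0.005,-0.003]]
  ]
}}

```text
t: 10.55
eef_pos: [0.6235, -0.2708, 0.0938]
eef_rot: [1.0, 0.012, 0.001, 0.001]
force: [0.8, -0.4, -0.4]
grip_width: 0.0856
```

```bash
python3 - <<'E'
from h import *; import pickle
go([.6230,-.2704,.092],.024); cm=cam('wrist'); save('wrist','w6')
print(proj(cm,[[.6248,-.3226,.106],[.62,-.1418,.106],[.6234,-.2705,.098]]))
E
```

```text
t 10.55 pos [ 0.6235 -0.2708  0.0938] F [ 0.8 -0.4 -0.4] w 0.0856 q [-0.52  0.31  1.59 -0.    1.24 -0.54]
shift [-0.0005, -0.0005, 0.0018] rv [0.002, -0.0025, 0.0009]
[[276.33242705 395.89711363]
 [274.02552489 -67.68999852]
 [275.96072749 293.19715357]]
```

View pics/w6.png

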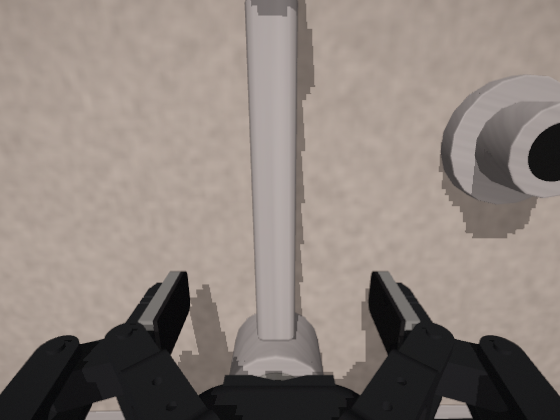

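>>> {"name": "servo_tool", "arguments": {
  "rows": [
    [[-0.001,0,0.002],[0.002,-0.002,0]],
    [[-0.001,0,0.002],[0.002,-0.002,0]],
    [[-0.001,0,0.002],[0.002,-0.002,0]],
    [[-0.001,0,0.002],[0.002,-0.002,0]],
    [[-0.001,0,0.002],[0.002,-0.002,0]],
    [[-0.001,0,0.002],[0.002,-0.002,0]],
    [[-0.001,0,0.002],[0.002,-0.002,0]]
  ],
  "claw": 0,
  "squeeze": 70
}}

```text
t: 11.48
eef_pos: [0.6227, -0.2711, 0.0923]
eef_rot: [1.0, 0.012, 0.0, 0.0]
force: [-1.8, 0.5, 3.3]
grip_width: 0.0167
```

>>> {"name": "servo_tool", "arguments": {
  "rows": [
    [[0,0,-0.01],[0,0,0]],
    [[0,0,-0.025],[0,0,0]],
    [[0,0,-0.05],[0,0,0]],
    [[0,0,-0.08],[0,0,0]],
    [[0,0,-0.11],[0,0,0]],
    [[0,0,-0.12],[0,0,0]],
    [[0,0,-0.12],[0,0,0]]
  ]
}}

```text
t: 12.35
eef_pos: [0.6228, -0.2711, 0.213]
eef_rot: [1.0, 0.012, 0.001, 0.0]
force: [-0.2, 0.9, -5.2]
grip_width: 0.0166
```

```bash
python3 - <<'E'
from h import *; import pickle
go([.594,.310,.188],.024); cm=cam('wrist'); save('wrist','w7'); save('scene','s7'); save('side','d7'); print(robot.sense()['ft_torque'])
E
```

```text
t 12.35 pos [ 0.6228 -0.2711  0.213 ] F [-0.2  0.9 -5.2] w 0.0166 q [-0.52  0.2   1.51  0.    1.43 -0.55]
shift [-0.0144, -0.5817, 0.0244] rv [0.001, -0.002, 0.0008]
[ 0.03332369 -0.00365181  0.00960863]
```

View pics/s7.png

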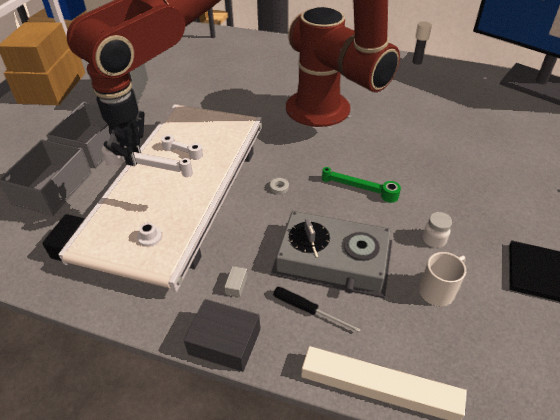

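View pics/w7.png

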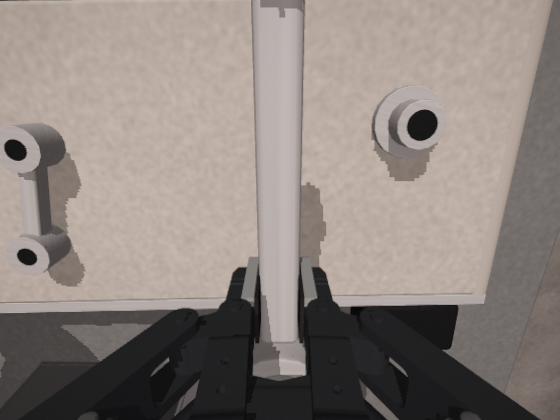

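>>> {"name": "servo_tool", "arguments": {
  "rows": [
    [[-0.001,-0.03,0],[0,0,0]],
    [[-0.002,-0.075,0],[0,0,0]],
    [[-0.003,-0.125,0],[0,0,0]],
    [[-0.004,-0.175,0],[0,0,0]],
    [[-0.006,-0.225,0],[0,0,0]],
    [[-0.007,-0.275,0],[0,0,0]],
    [[-0.009,-0.325,0],[0,0,0]],
    [[-0.01,-0.375,0],[0,0,0]],
    [[-0.011,-0.425,0],[0,0,0]],
    [[-0.012,-0.475,0],[0,0,0]],
    [[-0.013,-0.52,0],[0,0,0]],
    [[-0.0135,-0.555,0],[0,0,0]]
  ]
}}

```text
t: 14.0
eef_pos: [0.5932, 0.2856, 0.2089]
eef_rot: [1.0, 0.013, -0.002, -0.0]
force: [1.0, 0.4, -5.3]
grip_width: 0.0163
```

>>> {"name": "servo_tool", "arguments": {
  "rows": [
    [[0,-0.01,0],[0,0,0]],
    [[0,-0.01,0],[0,0,0]]
  ]
}}

```text
t: 14.25
eef_pos: [0.5922, 0.2956, 0.2071]
eef_rot: [1.0, 0.013, -0.004, 0.0]
force: [0.7, -0.1, -5.3]
grip_width: 0.0165
```

```bash
python3 - <<'E'
from h import *
go([.5945,.3095,.188],.024)
E
```

```text
t 14.25 pos [0.5922 0.2956 0.2071] F [ 0.7 -0.1 -5.3] w 0.0165 q [0.35 0.17 1.56 0.   1.42 0.32]
shift [0.0028, -0.0138, 0.0191] rv [0.0007, 0.0075, 0.003]
```

>>> {"name": "servo_tool", "arguments": {
  "rows": [
    [[0.001,-0.005,0.005],[0,0.003,0.001]],
    [[0.002,-0.01,0.01],[0.001,0.005,0.002]],
    [[0.003,-0.0138,0.015],[0.001,0.0075,0.003]],
    [[0.003,-0.0138,0.019],[0.001,0.0075,0.003]],
    [[0.003,-0.0138,0.019],[0.001,0.0075,0.003]],
    [[0.003,-0.0138,0.019],[0.001,0.0075,0.003]]
  ]
}}

```text
t: 15.0
eef_pos: [0.5948, 0.3095, 0.1884]
eef_rot: [1.0, 0.012, 0.0, -0.0]
force: [0.8, 0.5, -4.3]
grip_width: 0.0165
```

```bash
python3 - <<'E'
from h import *
go([.5945,.3095,.188],.024)
for n in ['scene','side']:
    save(n,n+'8'); c=cam(n)
    print(n,proj(c,[[.5956,.258,.202],[.5956-.0045,.258+.18,.202],[.5956,.258,.166]]).round(1).tolist())
save('wrist','w8')
im=cv2.imread('pics/scene8.png'); cv2.imwrite('pics/s8.png',cv2.resize(im[140:290,280:450],None,fx=4,fy=4,interpolation=cv2.INTER_CUBIC))
im=cv2.imread('pics/side8.png'); cv2.imwrite('pics/d8.png',cv2.resize(im[190:390,120:330],None,fx=2.9,fy=2.9,interpolation=cv2.INTER_CUBIC))
E
```

```text
t 15.0 pos [0.5948 0.3095 0.1884] F [ 0.8  0.5 -4.3] w 0.0165 q [0.37 0.2  1.56 0.   1.39 0.34]
shift [-0.0003, -0.0001, 0.0004] rv [-0.0004, -0.0004, -0.0002]
scene [[369.8, 200.4], [460.5, 218.5], [367.6, 212.7]]
side [[218.6, 232.7], [157.3, 329.6], [221.4, 247.3]]
```

View pics/s8.png

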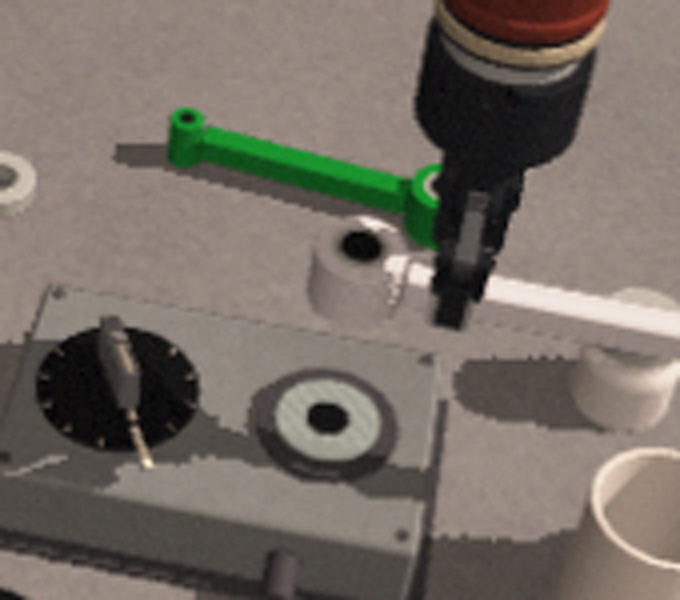

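View pics/d8.png

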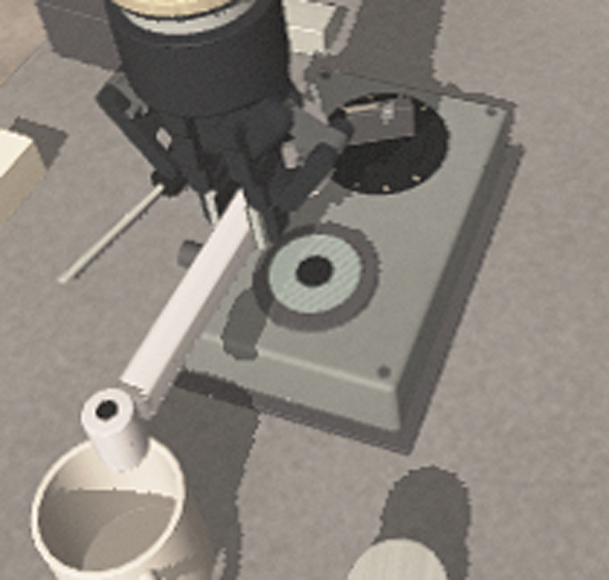

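View pics/w8.png

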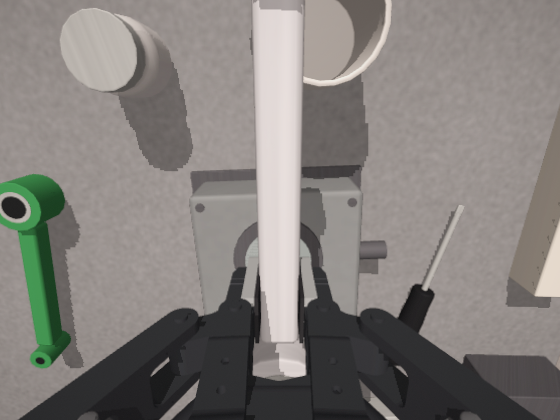

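>>> {"name": "servo_tool", "arguments": {
  "rows": [
    [[0,0,0],[0,0,0]],
    [[0,0,0],[0,0,0]],
    [[0,0,0],[0,0,0]],
    [[0,0,0],[0,0,0]]
  ]
}}

```text
t: 15.65
eef_pos: [0.5949, 0.3095, 0.1885]
eef_rot: [1.0, 0.012, 0.0, -0.0]
force: [0.3, 0.4, -5.6]
grip_width: 0.0168
```

```bash
python3 - <<'E'
from h import *
go([.5945,.3095,.188],.024); print(robot.sense()['qd'].round(4),robot.sense()['ft_torque'])
robot.hand_in()
E
```

```text
t 15.65 pos [0.5949 0.3095 0.1885] F [ 0.3  0.4 -5.6] w 0.0168 q [0.37 0.2  1.56 0.   1.39 0.34]
shift [-0.0004, 0.0, 0.0005] rv [-0.0005, -0.0006, -0.0001]
[-0.0003 -0.0002 -0.0012 -0.0011  0.001  -0.0003] [-0.01865718  0.04375974 -0.02468746]
the job is handed in; nothing more can be done
```

The job is done and handed in at 15.65 s, with the arm still holding the lever over the lens.

- **Knob:** I turned it about 1.245 rad anticlockwise and let go. The wrist picture taken afterwards shows the pointer in line with the long index mark. I judged this by eye and did not measure the angle again.
- **Lever:** I gripped the bare aluminium lever on its arm at the balance point with 70 N and left the green look-alike alone. It is held with the large boss over the lens, its underside about 100 mm above the glass.

**Last checks:**
- **Boss position:** the scene camera shows the top of the boss within 1 px of where it should be (369.6, 200.9 against 369.8, 200.4). The height comes from the tool position, not from a picture.
- **Level and still:** the tool is within about 1 mrad of vertical, the moment at the wrist is below 0.05 N m, and the arm is at rest.
- **Small disagreement:** the side camera puts the small eye 1 to 1.5 px (about 2 mm) from its predicted place, about what the calibration allows. The side camera could not see the boss because the gripper hid it.

The lens was not touched, and I saw nothing else moved in the pictures.

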